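Stack the tapered wax ingots level and lock the stacking board

ROBOT

A 6-joint arm with a two-finger parallel gripper is mounted at the origin on a cart in front of the work surface, level with it; the furniture and walls round the work are solid. World frame = base frame: x ahead of the robot, y to its left, z up, the work surface at z = 0. Lengths are in mm, angles in rad, forces in N, time in s.
With the tool pointing down it reaches from about 350 to 800 mm from the base axis. Payload 7.3 kg.
Tool frame: the origin (TCP) lies midway between the tips of the shut fingers; the grasp point (between the pads) lies 19 mm behind it; z points along the fingers, y is the line along which they close (so a half turn about z gives the same grasp; the last joint's range is limited). The gripper opens to 85 mm and grips with 20 to 120 N. Pads are 22 mm wide; open, the fingers measure 114 mm over their backs; the gripper's body (76 mm by 85 mm) begins 54 mm behind the grasp point. The pads swing forward as they close: fully open they stand 13 mm farther back than shut.
Start: joints at [-1.493, 0.342, 1.524, -0, 1.275, -0.146], TCP at [116.538, -511.924, 199.722] pointing down, gripper open.
Joint ranges: [-2.53, 2.53], [-0.77, 2.02], [0.04, 2.7], [-1, 4.14], [0.28, 2.66], [-3.11, 3.11]. Speed limits (rad/s): [2.57, 2.57, 3.14, 3.14, 3.14, 3.14].

INTERFACE

Orientations are given as a unit quaternion [x, y, z, w].
In Python, from rig import r gives the robot as it stands. Calls block until the motion is done:
- r.move_ptp(position, orientation): joint-space move of the TCP to a pose.
- r.movel(position, ori=None, feed=150, force_limit=None): straight line of the TCP; ori=None keeps the orientation; feed is the mean speed in mm/s. With force_limit (N) it stops when the force on the tool has changed by that much, and returns True; else False.
- r.movej(angles): joint-space move.
- r.move_gripper(opening): finger opening in mm; the grip force is fixed at half the most; returns when the fingers have stopped.
- r.pause(seconds).
- r.solve_ik(position, orientation): joint angles nearest the present ones, or None.
- r.read_state(): the state.
- r.camera(name): name is "scene" or "top" or "wrist"; returns the picture (480x640x3 uint8, red, green, blue); there is no depth.
- r.calibration(name): a dict with "mtx" (3x3 intrinsics, pixels), "distortion" ([k1, k2, p1, p2, k3] as OpenCV has them; the pictures are not rectified), "rvec" (rotation vector, rad) and "tvec" (3), from world to camera coordinates, as OpenCV has them; the wrist camera has in their place "T_tool_cam" (4x4, takes a point from camera to tool coordinates, whose origin is the TCP and whose axes are the flange's). Camera axes: x right, y down, z forward; pixel columns grow to the right and rows downward; lengths in mm; the calibration is good to about 2 mm. A picture is of the moment at which its call begins: read the wrist's pose just before it. calibration takes no time and is no camera call.
A pose or a line that the arm cannot do raises r.PlanningError and nothing moves.
- r.finish_job(): hands the job in; it is judged then, once.
The state is a dict: "time_s": time; "joints": joint angles; "qd": joint speeds; "tau": joint torques, N m; "tool_pos": TCP position; "tool_rot": TCP orientation; "wrist_force": force on the tool from outside, world axes, zero at the start; "wrist_torque": the same for the moment, N m; "width": finger opening in mm; "grasp_force": force on a finger pad.
Only numpy, scipy, OpenCV 4.12 (cv2) and the standard library are available. Lean on these libraries where they do the work, as an engineer would, in place of code of your own. Each camera call takes 0.05 s, during which the arm holds its last target. There are 200 camera calls.

TASK

Swing the keeper arm of the stacking board right out, lift the tape measure that was left on the board off it and lay it flat on the table, then pile up all the wax ingots that are there on the board's cork pad, one on another and squarely centred on the pad, sloping side up: they taper, so lay the first along the pad, turn the second end for end on it so that its top comes level, lay the next pair the same way but crosswise to the pair below, and so on, every pair crosswise to the last (an odd last ingot lies alone on top). Finally swing the keeper arm back in until it lies shut along the end of the bottom ingots, parallel to the board's edge, and leave the other things on the table alone.

Things in the scene. Friction and masses are not known exactly. Their poses are not given: they have to be found in the camera images.
- board: Fixed plywood stacking board, 180 x 190 x 15 mm, lying on the table; origin at the centre of its underside (table top), z up, its x and y along its edges. A cork pad flush with its top, 54 mm (x) by 120 mm (y), centred on the board, marks where the bottom ingot lies. A low wooden fence (100 x 10 mm, 12 mm above the board) runs along x with its centre at y = -76 mm, 71 to 81 mm from the centre. The keeper arm is pivoted near the board's +x, +y corner.
- bay (a point): Centre of the cork pad on the top face of the board, 15 mm above the table; the stack is centred over it. Axes as the board's.
- keeper (a joint): Keeper arm: a flat aluminium arm 12 mm wide that turns level about an upright pin, and stays where it is left (it needs about 0.4 N at the knob). Its underside is 6 mm and its top 18 mm above the board. 0 = folded in diagonally over the empty pad, against its stop; 0.7 = shut on a stack: parallel to the board's x axis, its inner face 10 mm from the end of a centred bottom ingot; 2.2 = fully swung out, against its stop. Grows clockwise seen from above.
- keeper_knob (a point): Middle of the grip of the round upright black knob, 22 mm diameter, at the free end of the keeper arm, 145 mm from the pin; the grip stands from 33 to 75 mm above the table and this point is 57 mm above it.
- keeper_hinge (a point): On the keeper's pin axis, at board x = +45 mm, y = +76 mm, at the same height as the knob point. In the board's frame the knob lies from here at 145 mm times (-cos(j - 0.7), sin(j - 0.7)), where j is the joint value.
- tape_measure: White round tape measure left lying flat on the board beside the folded keeper arm (0.04 kg): a round case 52 mm across and 15 mm high, with a short end of tape sticking out towards its -y. Origin on its underside, z up; the centre of the round case is 9 mm from the origin towards its +y.
- ingot1: Cream-white cast wax ingot (about 0.12 to 0.24 kg; some of the six may be absent), 120 mm long, 54 mm wide; flat underside, top sloping evenly from the thick end (34 mm) to the thin end (20 mm, with its corners cut off 10 mm), 27 mm at mid-length; it starts on its flat underside. Origin at the centre of the underside, x along the length towards the thin end, y across, z up out of the underside. Sides are upright, so it is gripped across its 54 mm width.
- ingot1_top (a point): Centre of the sloping top face of ingot1, 27 mm above its origin; z is the outward normal of that face, which leans 0.116 rad from the ingot's z towards its thin end. A second ingot turned end for end on this face has its own top level and 53.8 mm above the underside of the lower ingot.
- ingot2: Cream-white cast wax ingot (about 0.12 to 0.24 kg; some of the six may be absent), 120 mm long, 54 mm wide; flat underside, top sloping evenly from the thick end (34 mm) to the thin end (20 mm, with its corners cut off 10 mm), 27 mm at mid-length; it starts on its flat underside. Origin at the centre of the underside, x along the length towards the thin end, y across, z up out of the underside. Sides are upright, so it is gripped across its 54 mm width.
- ingot2_top (a point): Centre of the sloping top face of ingot2, 27 mm above its origin; z is the outward normal of that face, which leans 0.116 rad from the ingot's z towards its thin end. A second ingot turned end for end on this face has its own top level and 53.8 mm above the underside of the lower ingot.
- ingot3: Cream-white cast wax ingot (about 0.12 to 0.24 kg; some of the six may be absent), 120 mm long, 54 mm wide; flat underside, top sloping evenly from the thick end (34 mm) to the thin end (20 mm, with its corners cut off 10 mm), 27 mm at mid-length; it starts on its flat underside. Origin at the centre of the underside, x along the length towards the thin end, y across, z up out of the underside. Sides are upright, so it is gripped across its 54 mm width.
- ingot3_top (a point): Centre of the sloping top face of ingot3, 27 mm above its origin; z is the outward normal of that face, which leans 0.116 rad from the ingot's z towards its thin end. A second ingot turned end for end on this face has its own top level and 53.8 mm above the underside of the lower ingot.
- ingot4: Cream-white cast wax ingot (about 0.12 to 0.24 kg; some of the six may be absent), 120 mm long, 54 mm wide; flat underside, top sloping evenly from the thick end (34 mm) to the thin end (20 mm, with its corners cut off 10 mm), 27 mm at mid-length; it starts on its flat underside. Origin at the centre of the underside, x along the length towards the thin end, y across, z up out of the underside. Sides are upright, so it is gripped across its 54 mm width.
- ingot4_top (a point): Centre of the sloping top face of ingot4, 27 mm above its origin; z is the outward normal of that face, which leans 0.116 rad from the ingot's z towards its thin end. A second ingot turned end for end on this face has its own top level and 53.8 mm above the underside of the lower ingot.
- ingot5: Cream-white cast wax ingot (about 0.12 to 0.24 kg; some of the six may be absent), 120 mm long, 54 mm wide; flat underside, top sloping evenly from the thick end (34 mm) to the thin end (20 mm, with its corners cut off 10 mm), 27 mm at mid-length; it starts on its flat underside. Origin at the centre of the underside, x along the length towards the thin end, y across, z up out of the underside. Sides are upright, so it is gripped across its 54 mm width.
- ingot5_top (a point): Centre of the sloping top face of ingot5, 27 mm above its origin; z is the outward normal of that face, which leans 0.116 rad from the ingot's z towards its thin end. A second ingot turned end for end on this face has its own top level and 53.8 mm above the underside of the lower ingot.
- ingot6: Cream-white cast wax ingot (about 0.12 to 0.24 kg; some of the six may be absent), 120 mm long, 54 mm wide; flat underside, top sloping evenly from the thick end (34 mm) to the thin end (20 mm, with its corners cut off 10 mm), 27 mm at mid-length; it starts on its flat underside. Origin at the centre of the underside, x along the length towards the thin end, y across, z up out of the underside. Sides are upright, so it is gripped across its 54 mm width.
- ingot6_top (a point): Centre of the sloping top face of ingot6, 27 mm above its origin; z is the outward normal of that face, which leans 0.116 rad from the ingot's z towards its thin end. A second ingot turned end for end on this face has its own top level and 53.8 mm above the underside of the lower ingot.
- spool_white: Bystander at the back of the table, to be left alone: white thread spool, about 52 x 68 x 42 mm; origin at the centre of its underside.
- pin_case: Bystander at the back of the table, to be left alone: yellowish clear pin case, about 48 x 89 x 31 mm; origin at the centre of its underside.
- beeswax: Bystander at the back of the table, to be left alone: round cake of beeswax, 35 mm across, 13 mm high; origin at the centre of its underside.

How it is judged (in metres and radians):
On the way, in this order (a step that is already met when the one before it is completed fails the run):
1. the keeper arm is swung out (joint above 1.7) (value of joint keeper above 1.7 rad), for 0.2 s.
2. every ingot present is stacked on the pad and released, with the keeper arm still out (joint above 1.0) (horizontal distance between each of ingot1, ingot2, ingot3, ingot4, ingot5, ingot6 and bay below 0.018 m and ((z of ingot1 in the frame of bay between -0.008 and 0.008 m and angle between the x axis of ingot1 and the y axis of board, either way round below 0.24 rad and angle between ingot1's own z axis and vertical below 0.06 rad) or (z of ingot1 in the frame of bay between 0.019 and 0.035 m and angle between the x axis of ingot1 and the y axis of board, either way round below 0.24 rad and angle between ingot1_top's own z axis and vertical below 0.06 rad) or (z of ingot1 in the frame of bay between 0.0458 and 0.0618 m and angle between the x axis of ingot1 and the x axis of board, either way round below 0.24 rad and angle between ingot1's own z axis and vertical below 0.06 rad) or (z of ingot1 in the frame of bay between 0.0728 and 0.0888 m and angle between the x axis of ingot1 and the x axis of board, either way round below 0.24 rad and angle between ingot1_top's own z axis and vertical below 0.06 rad) or (z of ingot1 in the frame of bay between 0.0996 and 0.1156 m and angle between the x axis of ingot1 and the y axis of board, either way round below 0.24 rad and angle between ingot1's own z axis and vertical below 0.06 rad) or (z of ingot1 in the frame of bay between 0.1266 and 0.1426 m and angle between the x axis of ingot1 and the y axis of board, either way round below 0.24 rad and angle between ingot1_top's own z axis and vertical below 0.06 rad)) and contact force between the fingers and ingot1 below 0.2 N and ((z of ingot2 in the frame of bay between -0.008 and 0.008 m and angle between the x axis of ingot2 and the y axis of board, either way round below 0.24 rad and angle between ingot2's own z axis and vertical below 0.06 rad) or (z of ingot2 in the frame of bay between 0.019 and 0.035 m and angle between the x axis of ingot2 and the y axis of board, either way round below 0.24 rad and angle between ingot2_top's own z axis and vertical below 0.06 rad) or (z of ingot2 in the frame of bay between 0.0458 and 0.0618 m and angle between the x axis of ingot2 and the x axis of board, either way round below 0.24 rad and angle between ingot2's own z axis and vertical below 0.06 rad) or (z of ingot2 in the frame of bay between 0.0728 and 0.0888 m and angle between the x axis of ingot2 and the x axis of board, either way round below 0.24 rad and angle between ingot2_top's own z axis and vertical below 0.06 rad) or (z of ingot2 in the frame of bay between 0.0996 and 0.1156 m and angle between the x axis of ingot2 and the y axis of board, either way round below 0.24 rad and angle between ingot2's own z axis and vertical below 0.06 rad) or (z of ingot2 in the frame of bay between 0.1266 and 0.1426 m and angle between the x axis of ingot2 and the y axis of board, either way round below 0.24 rad and angle between ingot2_top's own z axis and vertical below 0.06 rad)) and contact force between the fingers and ingot2 below 0.2 N and ((z of ingot3 in the frame of bay between -0.008 and 0.008 m and angle between the x axis of ingot3 and the y axis of board, either way round below 0.24 rad and angle between ingot3's own z axis and vertical below 0.06 rad) or (z of ingot3 in the frame of bay between 0.019 and 0.035 m and angle between the x axis of ingot3 and the y axis of board, either way round below 0.24 rad and angle between ingot3_top's own z axis and vertical below 0.06 rad) or (z of ingot3 in the frame of bay between 0.0458 and 0.0618 m and angle between the x axis of ingot3 and the x axis of board, either way round below 0.24 rad and angle between ingot3's own z axis and vertical below 0.06 rad) or (z of ingot3 in the frame of bay between 0.0728 and 0.0888 m and angle between the x axis of ingot3 and the x axis of board, either way round below 0.24 rad and angle between ingot3_top's own z axis and vertical below 0.06 rad) or (z of ingot3 in the frame of bay between 0.0996 and 0.1156 m and angle between the x axis of ingot3 and the y axis of board, either way round below 0.24 rad and angle between ingot3's own z axis and vertical below 0.06 rad) or (z of ingot3 in the frame of bay between 0.1266 and 0.1426 m and angle between the x axis of ingot3 and the y axis of board, either way round below 0.24 rad and angle between ingot3_top's own z axis and vertical below 0.06 rad)) and contact force between the fingers and ingot3 below 0.2 N and ((z of ingot4 in the frame of bay between -0.008 and 0.008 m and angle between the x axis of ingot4 and the y axis of board, either way round below 0.24 rad and angle between ingot4's own z axis and vertical below 0.06 rad) or (z of ingot4 in the frame of bay between 0.019 and 0.035 m and angle between the x axis of ingot4 and the y axis of board, either way round below 0.24 rad and angle between ingot4_top's own z axis and vertical below 0.06 rad) or (z of ingot4 in the frame of bay between 0.0458 and 0.0618 m and angle between the x axis of ingot4 and the x axis of board, either way round below 0.24 rad and angle between ingot4's own z axis and vertical below 0.06 rad) or (z of ingot4 in the frame of bay between 0.0728 and 0.0888 m and angle between the x axis of ingot4 and the x axis of board, either way round below 0.24 rad and angle between ingot4_top's own z axis and vertical below 0.06 rad) or (z of ingot4 in the frame of bay between 0.0996 and 0.1156 m and angle between the x axis of ingot4 and the y axis of board, either way round below 0.24 rad and angle between ingot4's own z axis and vertical below 0.06 rad) or (z of ingot4 in the frame of bay between 0.1266 and 0.1426 m and angle between the x axis of ingot4 and the y axis of board, either way round below 0.24 rad and angle between ingot4_top's own z axis and vertical below 0.06 rad)) and contact force between the fingers and ingot4 below 0.2 N and ((z of ingot5 in the frame of bay between -0.008 and 0.008 m and angle between the x axis of ingot5 and the y axis of board, either way round below 0.24 rad and angle between ingot5's own z axis and vertical below 0.06 rad) or (z of ingot5 in the frame of bay between 0.019 and 0.035 m and angle between the x axis of ingot5 and the y axis of board, either way round below 0.24 rad and angle between ingot5_top's own z axis and vertical below 0.06 rad) or (z of ingot5 in the frame of bay between 0.0458 and 0.0618 m and angle between the x axis of ingot5 and the x axis of board, either way round below 0.24 rad and angle between ingot5's own z axis and vertical below 0.06 rad) or (z of ingot5 in the frame of bay between 0.0728 and 0.0888 m and angle between the x axis of ingot5 and the x axis of board, either way round below 0.24 rad and angle between ingot5_top's own z axis and vertical below 0.06 rad) or (z of ingot5 in the frame of bay between 0.0996 and 0.1156 m and angle between the x axis of ingot5 and the y axis of board, either way round below 0.24 rad and angle between ingot5's own z axis and vertical below 0.06 rad) or (z of ingot5 in the frame of bay between 0.1266 and 0.1426 m and angle between the x axis of ingot5 and the y axis of board, either way round below 0.24 rad and angle between ingot5_top's own z axis and vertical below 0.06 rad)) and contact force between the fingers and ingot5 below 0.2 N and ((z of ingot6 in the frame of bay between -0.008 and 0.008 m and angle between the x axis of ingot6 and the y axis of board, either way round below 0.24 rad and angle between ingot6's own z axis and vertical below 0.06 rad) or (z of ingot6 in the frame of bay between 0.019 and 0.035 m and angle between the x axis of ingot6 and the y axis of board, either way round below 0.24 rad and angle between ingot6_top's own z axis and vertical below 0.06 rad) or (z of ingot6 in the frame of bay between 0.0458 and 0.0618 m and angle between the x axis of ingot6 and the x axis of board, either way round below 0.24 rad and angle between ingot6's own z axis and vertical below 0.06 rad) or (z of ingot6 in the frame of bay between 0.0728 and 0.0888 m and angle between the x axis of ingot6 and the x axis of board, either way round below 0.24 rad and angle between ingot6_top's own z axis and vertical below 0.06 rad) or (z of ingot6 in the frame of bay between 0.0996 and 0.1156 m and angle between the x axis of ingot6 and the y axis of board, either way round below 0.24 rad and angle between ingot6's own z axis and vertical below 0.06 rad) or (z of ingot6 in the frame of bay between 0.1266 and 0.1426 m and angle between the x axis of ingot6 and the y axis of board, either way round below 0.24 rad and angle between ingot6_top's own z axis and vertical below 0.06 rad)) and contact force between the fingers and ingot6 below 0.2 N and value of joint keeper above 1 rad), for 0.3 s.
3. the keeper arm is shut (joint 0.56 to 0.84) with the stack standing (value of joint keeper between 0.56 and 0.84 rad and horizontal distance between each of ingot1, ingot2, ingot3, ingot4, ingot5, ingot6 and bay below 0.018 m and ((z of ingot1 in the frame of bay between -0.008 and 0.008 m and angle between the x axis of ingot1 and the y axis of board, either way round below 0.24 rad and angle between ingot1's own z axis and vertical below 0.06 rad) or (z of ingot1 in the frame of bay between 0.019 and 0.035 m and angle between the x axis of ingot1 and the y axis of board, either way round below 0.24 rad and angle between ingot1_top's own z axis and vertical below 0.06 rad) or (z of ingot1 in the frame of bay between 0.0458 and 0.0618 m and angle between the x axis of ingot1 and the x axis of board, either way round below 0.24 rad and angle between ingot1's own z axis and vertical below 0.06 rad) or (z of ingot1 in the frame of bay between 0.0728 and 0.0888 m and angle between the x axis of ingot1 and the x axis of board, either way round below 0.24 rad and angle between ingot1_top's own z axis and vertical below 0.06 rad) or (z of ingot1 in the frame of bay between 0.0996 and 0.1156 m and angle between the x axis of ingot1 and the y axis of board, either way round below 0.24 rad and angle between ingot1's own z axis and vertical below 0.06 rad) or (z of ingot1 in the frame of bay between 0.1266 and 0.1426 m and angle between the x axis of ingot1 and the y axis of board, either way round below 0.24 rad and angle between ingot1_top's own z axis and vertical below 0.06 rad)) and contact force between the fingers and ingot1 below 0.2 N and ((z of ingot2 in the frame of bay between -0.008 and 0.008 m and angle between the x axis of ingot2 and the y axis of board, either way round below 0.24 rad and angle between ingot2's own z axis and vertical below 0.06 rad) or (z of ingot2 in the frame of bay between 0.019 and 0.035 m and angle between the x axis of ingot2 and the y axis of board, either way round below 0.24 rad and angle between ingot2_top's own z axis and vertical below 0.06 rad) or (z of ingot2 in the frame of bay between 0.0458 and 0.0618 m and angle between the x axis of ingot2 and the x axis of board, either way round below 0.24 rad and angle between ingot2's own z axis and vertical below 0.06 rad) or (z of ingot2 in the frame of bay between 0.0728 and 0.0888 m and angle between the x axis of ingot2 and the x axis of board, either way round below 0.24 rad and angle between ingot2_top's own z axis and vertical below 0.06 rad) or (z of ingot2 in the frame of bay between 0.0996 and 0.1156 m and angle between the x axis of ingot2 and the y axis of board, either way round below 0.24 rad and angle between ingot2's own z axis and vertical below 0.06 rad) or (z of ingot2 in the frame of bay between 0.1266 and 0.1426 m and angle between the x axis of ingot2 and the y axis of board, either way round below 0.24 rad and angle between ingot2_top's own z axis and vertical below 0.06 rad)) and contact force between the fingers and ingot2 below 0.2 N and ((z of ingot3 in the frame of bay between -0.008 and 0.008 m and angle between the x axis of ingot3 and the y axis of board, either way round below 0.24 rad and angle between ingot3's own z axis and vertical below 0.06 rad) or (z of ingot3 in the frame of bay between 0.019 and 0.035 m and angle between the x axis of ingot3 and the y axis of board, either way round below 0.24 rad and angle between ingot3_top's own z axis and vertical below 0.06 rad) or (z of ingot3 in the frame of bay between 0.0458 and 0.0618 m and angle between the x axis of ingot3 and the x axis of board, either way round below 0.24 rad and angle between ingot3's own z axis and vertical below 0.06 rad) or (z of ingot3 in the frame of bay between 0.0728 and 0.0888 m and angle between the x axis of ingot3 and the x axis of board, either way round below 0.24 rad and angle between ingot3_top's own z axis and vertical below 0.06 rad) or (z of ingot3 in the frame of bay between 0.0996 and 0.1156 m and angle between the x axis of ingot3 and the y axis of board, either way round below 0.24 rad and angle between ingot3's own z axis and vertical below 0.06 rad) or (z of ingot3 in the frame of bay between 0.1266 and 0.1426 m and angle between the x axis of ingot3 and the y axis of board, either way round below 0.24 rad and angle between ingot3_top's own z axis and vertical below 0.06 rad)) and contact force between the fingers and ingot3 below 0.2 N and ((z of ingot4 in the frame of bay between -0.008 and 0.008 m and angle between the x axis of ingot4 and the y axis of board, either way round below 0.24 rad and angle between ingot4's own z axis and vertical below 0.06 rad) or (z of ingot4 in the frame of bay between 0.019 and 0.035 m and angle between the x axis of ingot4 and the y axis of board, either way round below 0.24 rad and angle between ingot4_top's own z axis and vertical below 0.06 rad) or (z of ingot4 in the frame of bay between 0.0458 and 0.0618 m and angle between the x axis of ingot4 and the x axis of board, either way round below 0.24 rad and angle between ingot4's own z axis and vertical below 0.06 rad) or (z of ingot4 in the frame of bay between 0.0728 and 0.0888 m and angle between the x axis of ingot4 and the x axis of board, either way round below 0.24 rad and angle between ingot4_top's own z axis and vertical below 0.06 rad) or (z of ingot4 in the frame of bay between 0.0996 and 0.1156 m and angle between the x axis of ingot4 and the y axis of board, either way round below 0.24 rad and angle between ingot4's own z axis and vertical below 0.06 rad) or (z of ingot4 in the frame of bay between 0.1266 and 0.1426 m and angle between the x axis of ingot4 and the y axis of board, either way round below 0.24 rad and angle between ingot4_top's own z axis and vertical below 0.06 rad)) and contact force between the fingers and ingot4 below 0.2 N and ((z of ingot5 in the frame of bay between -0.008 and 0.008 m and angle between the x axis of ingot5 and the y axis of board, either way round below 0.24 rad and angle between ingot5's own z axis and vertical below 0.06 rad) or (z of ingot5 in the frame of bay between 0.019 and 0.035 m and angle between the x axis of ingot5 and the y axis of board, either way round below 0.24 rad and angle between ingot5_top's own z axis and vertical below 0.06 rad) or (z of ingot5 in the frame of bay between 0.0458 and 0.0618 m and angle between the x axis of ingot5 and the x axis of board, either way round below 0.24 rad and angle between ingot5's own z axis and vertical below 0.06 rad) or (z of ingot5 in the frame of bay between 0.0728 and 0.0888 m and angle between the x axis of ingot5 and the x axis of board, either way round below 0.24 rad and angle between ingot5_top's own z axis and vertical below 0.06 rad) or (z of ingot5 in the frame of bay between 0.0996 and 0.1156 m and angle between the x axis of ingot5 and the y axis of board, either way round below 0.24 rad and angle between ingot5's own z axis and vertical below 0.06 rad) or (z of ingot5 in the frame of bay between 0.1266 and 0.1426 m and angle between the x axis of ingot5 and the y axis of board, either way round below 0.24 rad and angle between ingot5_top's own z axis and vertical below 0.06 rad)) and contact force between the fingers and ingot5 below 0.2 N and ((z of ingot6 in the frame of bay between -0.008 and 0.008 m and angle between the x axis of ingot6 and the y axis of board, either way round below 0.24 rad and angle between ingot6's own z axis and vertical below 0.06 rad) or (z of ingot6 in the frame of bay between 0.019 and 0.035 m and angle between the x axis of ingot6 and the y axis of board, either way round below 0.24 rad and angle between ingot6_top's own z axis and vertical below 0.06 rad) or (z of ingot6 in the frame of bay between 0.0458 and 0.0618 m and angle between the x axis of ingot6 and the x axis of board, either way round below 0.24 rad and angle between ingot6's own z axis and vertical below 0.06 rad) or (z of ingot6 in the frame of bay between 0.0728 and 0.0888 m and angle between the x axis of ingot6 and the x axis of board, either way round below 0.24 rad and angle between ingot6_top's own z axis and vertical below 0.06 rad) or (z of ingot6 in the frame of bay between 0.0996 and 0.1156 m and angle between the x axis of ingot6 and the y axis of board, either way round below 0.24 rad and angle between ingot6's own z axis and vertical below 0.06 rad) or (z of ingot6 in the frame of bay between 0.1266 and 0.1426 m and angle between the x axis of ingot6 and the y axis of board, either way round below 0.24 rad and angle between ingot6_top's own z axis and vertical below 0.06 rad)) and contact force between the fingers and ingot6 below 0.2 N), for 0.2 s.
At the end, for the whole second after the job is handed in: Ingots: origin within 18 mm of the pad centre, 8 mm of its height, along board y (pairs 1, 3) or x (pair 2) within 0.24 rad; underside (lower of a pair) or top face (upper) level within 0.06 rad. Keeper joint 0.7 within 0.14 rad; tape measure flat on the table; all released, at rest (all of step 3 and height (world z) of tape_measure below 0.008 m and angle between tape_measure's own z axis and vertical below 0.1 rad and contact force between the fingers and tape_measure below 0.2 N and linear speed of each of ingot1, ingot2, ingot3, ingot4, ingot5, ingot6 below 0.02 m/s); the robot touches nothing.
It fails at once if spool_white is moved more than 5 cm (distance of spool_white from where it was at the start of the episode above 0.05 m).
It fails at once if pin_case is moved more than 5 cm (distance of pin_case from where it was at the start of the episode above 0.05 m).
It fails at once if beeswax is moved more than 5 cm (distance of beeswax from where it was at the start of the episode above 0.05 m).
Of ingot1, ingot2, ingot3, ingot4, ingot5, ingot6 only 4 to 6 are there at a start; the rules pass over those that are not, and their reading is None.
At some moment in a run one of tape_measure may be knocked a few centimetres aside while the robot is not near it.
Once in a run the grip may slacken for a moment while it holds something.
It also fails if it takes over 208 s, if anything falls off the work surface, if the arm or the gripper's body presses on something with over 40 N, if the wrist force passes 120 N, or if a joint passes its speed limit or range.

## Working session

There is one attempt and no reset: what is moved stays moved. The work goes in short steps, each a Python script; the robot and the scene stay as the last script left them, time stands still between calls to the robot, and variables do not carry over. Pictures are saved under pics/ and viewed, at most 14 in all, crops included, and the job is handed in when it is done.

```bash
ls; mkdir -p pics
python3 - <<'E'
from rig import r
import cv2
for n in ("top","scene"):
    im=r.camera(n); cv2.imwrite(f"pics/{n}0.png",im[:,:,::-1])
    c=r.calibration(n); print(n,{k:(v.tolist() if hasattr(v,'tolist') else v) for k,v in c.items()})
print(r.calibration("wrist")); print(r.read_state())
E
```

```text
pics
top {'mtx': [[491.9258619785958, 0.0, 319.5905448291749], [0.0, 491.9258619785958, 243.11489840755402], [0.0, 0.0, 1.0]], 'distortion': [-0.01473661509006116, 0.0, 0.0, 0.0, 0.0], 'rvec': [2.2301255773578728, -2.167119410875837, 0.08111982602608153], 'tvec': [-72.62268933068192, 604.4663644105955, 1036.4056367460307]}
scene {'mtx': [[596.9986940890269, 0.0, 321.1764218280578], [0.0, 596.9986940890269, 229.65068252392408], [0.0, 0.0, 1.0]], 'distortion': [-0.043005546829087984, 0.0, 0.0, 0.0, 0.0], 'rvec': [0.9511408672925599, -2.117130286527032, 1.320517848263155], 'tvec': [363.16569455449616, 241.14288307293947, 817.0711006601585]}
{'mtx': array([[350.96250196,   0.        , 322.69769395],
       [  0.        , 350.96250196, 233.51850025],
       [  0.        ,   0.        ,   1.        ]]), 'distortion': array([-0.03010803,  0.        ,  0.        ,  0.        ,  0.        ]), 'T_tool_cam': array([[ 5.18358964e-04, -9.58750250e-01, -2.84249343e-01,
         7.10981572e+01],
       [ 9.99998868e-01,  9.55527668e-05,  1.50131267e-03,
         3.09992540e-01],
       [-1.41222308
[... 151 characters left out ...]
}
{'time_s': 0.1, 'joints': array([-1.49296430e+00,  3.42663697e-01,  1.52490552e+00,  5.36583416e-06,
        1.27539379e+00, -1.45982132e-01]), 'qd': array([ 0.00278577,  0.00034801, -0.00267204, -0.00175519, -0.00089828,
        0.0004034 ]), 'tau': array([ 2.06955890e-03, -4.34446049e+01, -2.46490645e+01, -1.38313435e-04,
        4.69955194e-03,  1.89206560e-05]), 'tool_pos': array([ 116.52580114, -511.5046675 ,  199.09552938]), 'tool_rot': array([ 9.93744789e-01,  1.11672848e-01,  2.59075280e-05, -6.84689542e-04]), 'wrist_force': array([ 0.09855521,  0.98291661, -0.04683849]), 'wrist_torque': array([-0.00660006, -0.00820606,  0.03023427]), 'grasp_force': 0.0, 'width': 85.20378559857282}
```

View pics/top0.png

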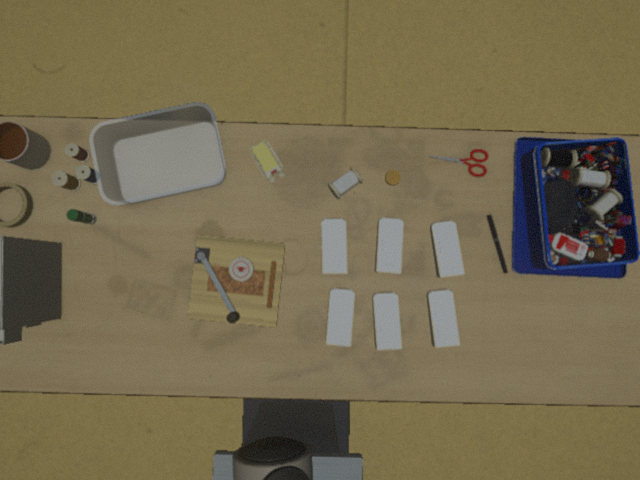

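View pics/scene0.png

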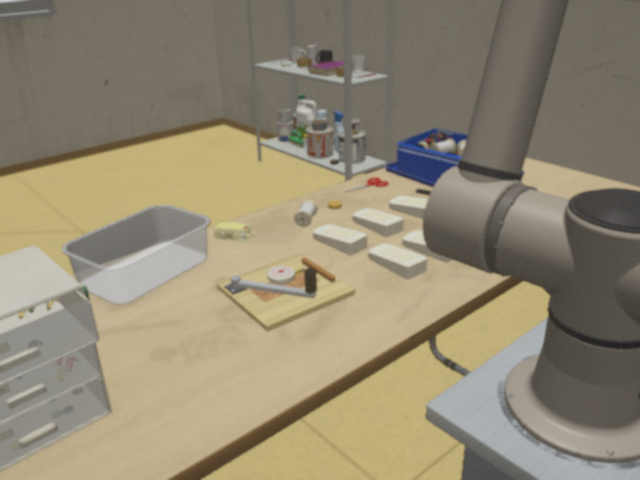

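```bash
cat > h.py <<'E'
import numpy as np, cv2
from scipy.spatial.transform import Rotation as R
from rig import r
def ray(name,px,st=None):
    c=r.calibration(name); p=cv2.undistortPoints(np.array(px,float).reshape(-1,1,2),c["mtx"],c["distortion"]).reshape(-1,2)
    d=np.c_[p,np.ones(len(p))]
    if name=="wrist":
        T=c["T_tool_cam"]; Rt=R.from_quat(st["tool_rot"]).as_matrix()
        return Rt@T[:3,3]+st["tool_pos"],(Rt@T[:3,:3]@d.T).T
    Rm=cv2.Rodrigues(np.array(c["rvec"]))[0]
    return -Rm.T@np.array(c["tvec"]),(Rm.T@d.T).T
def px2w(name,px,z,st=None):
    o,d=ray(name,px,st); return o+d*((z-o[2])/d[:,2])[:,None]
E
python3 - <<'E'
from h import *
im=cv2.imread("pics/top0.png")
cv2.imwrite("pics/crop0.png",cv2.resize(im[215:365,180:480],None,fx=2.6,fy=2.6,interpolation=cv2.INTER_CUBIC))
m=cv2.inRange(im,(150,150,150),(255,255,255)); m[:,:310]=0; m[:205]=0; m[:,480:]=0
for c in cv2.findContours(m,0,2)[0]:
    if cv2.contourArea(c)<300: continue
    w=px2w("top",c.reshape(-1,2),27)[:,:2].astype(np.float32)
    b=cv2.minAreaRect(w); print(c.reshape(-1,2).mean(0).round(),np.round(b[0]),np.round(b[1]),round(b[2],1))
pts=[(195,237),(284,242),(277,326),(188,319)]
print("board corners",px2w("top",pts,15).round())
print("hinge,knob",px2w("top",[(202,256)],40).round(),px2w("top",[(233,317)],75).round(),"tape",px2w("top",[(241,269)],30).round(), px2w("top",[(150,350),(130,220)],0).round())
E
```

```text
board corners [[612. 212.  15.]
 [607.  21.  15.]
 [427.  30.  15.]
 [437. 220.  15.]]
hinge,knob [[571. 190.  40.]] [[449. 115.  75.]] tape [[546. 109.  30.]] [[367. 302.   0.]
 [646. 359.   0.]]
```

View pics/crop0.png

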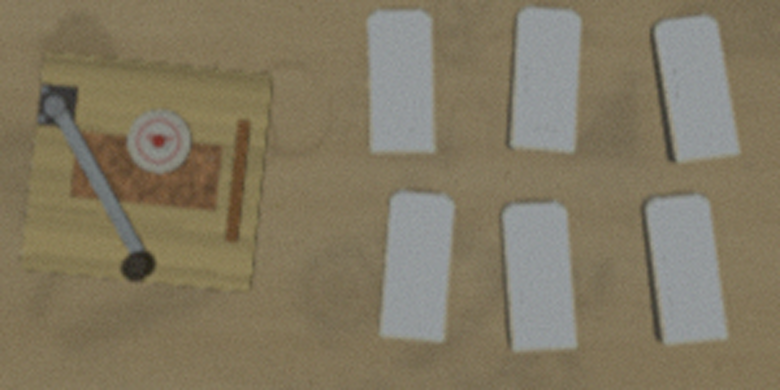

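Run:
```python
from h import *
im=cv2.imread("pics/top0.png")
hsv=cv2.cvtColor(im,cv2.COLOR_BGR2HSV); m=cv2.inRange(hsv,(0,0,135),(180,50,255)); m[:,:310]=0; m[:205]=0; m[:,480:]=0;m[365:]=0
print(im[245,335],im[245,300])
for c in cv2.findContours(m,0,2)[0]:
    if cv2.contourArea(c)<300: continue
    w=px2w("top",c.reshape(-1,2),27)[:,:2].astype(np.float32)
    b=cv2.minAreaRect(w); print(c.reshape(-1,2).mean(0).round(),np.round(b[0]),np.round(b[1]),round(b[2],1))
f=lambda p:(np.array(p)/2.6+[180,215])-.5+.5/2.6
c=px2w("top",f([(43,50),(272,72),(250,290),(22,270)]),15)[:,:2]
print("centre",c.mean(0).round(1)); ey=c[0]+c[3]-c[1]-c[2]; ex=c[0]+c[1]-c[2]-c[3]
print("len",np.linalg.norm(ex)/2,np.linalg.norm(ey)/2,"yaw",np.arctan2(ex[1],ex[0]),np.arctan2(-ey[0],ey[1]))
p=px2w("top",f([(73,196),(214,208),(221,147),(88,133)]),15)[:,:2]; print("pad",p.round(), p.mean(0))
print("hinge",px2w("top",f([(54,104)]),40).round(),"knob",px2w("top",f([(139,264)]),75).round(),"tape",px2w("top",f([(158,141)]),30).round())
```

```text
[154 152 147] [ 86 113 128]
[388. 315.] [ 445. -203.] [119.  53.] 5.3
[445. 315.] [ 454. -322.] [120.  53.] 9.0
[338. 316.] [ 451. -103.] [ 53. 120.] 87.0
[448. 249.] [ 602. -329.] [117.  54.] 10.2
[334. 243.] [601. -86.] [116.  54.] 3.1
[389. 247.] [ 605. -205.] [ 53. 117.] 88.2
centre [522.2 120.7]
len 180.25433537563367 188.4435130101018 yaw -0.06029358113592866 -0.06322332901314973
pad [[499. 180.]
 [493.  64.]
 [543.  60.]
 [551. 170.]] [521.488283   118.81414911]
hinge [[574. 193.  40.]] knob [[451. 115.  75.]] tape [[546. 110.  30.]]
```

```bash
cat >> h.py <<'E'
BC=np.array([522.,120.]); BY=-0.062
def rot2(a): return np.array([[np.cos(a),-np.sin(a)],[np.sin(a),np.cos(a)]])
def b2w(p): return BC+rot2(BY)@np.array(p,float)
def q(yaw,tilt=None): return (R.from_euler('z',yaw)*R.from_euler('x',np.pi)).as_quat()
def arc(j,z,rad=145): # pose of tool on the knob circle
    p=b2w([45-rad*np.cos(j-.7),76+rad*np.sin(j-.7)]); return [*p,z],q(np.pi-(j-.7)+BY)
def st(): 
    s=r.read_state(); print("t",round(s["time_s"],1),"pos",s["tool_pos"].round(1),"F",s["wrist_force"].round(1),"w",round(s["width"],1),"g",round(s["grasp_force"],1),"j6",s["joints"][5].round(2)); return s
E
python3 - <<'E'
from h import *
r.move_gripper(0)
p,o=arc(-.32,140); r.move_ptp(p,o); st()
p,o=arc(-.32,46); print(r.movel(p,o,feed=120,force_limit=15))
for j in np.linspace(-.2,1.93,11):
    p,o=arc(j,46)
    if r.movel(p,o,feed=130,force_limit=15): print("stop",j); break
st()
p,o=arc(j-.15,46); r.movel(p,o)
p,o=arc(j-.15,140); r.movel(p,o,feed=250)
r.move_ptp([560,110,230],q(BY)); r.move_gripper(85)
s=st(); im=r.camera("wrist"); cv2.imwrite("pics/w1.png",im[:,:,::-1]); np.save("w1.npy",np.r_[s["tool_pos"],s["tool_rot"]])
E
```

```text
t 3.3 pos [488.4  73.9 140. ] F [-0.3 -0.4  0.8] w 0.1 g 0.0 j6 -2.53
False
t 8.4 pos [530.4 331.6  45.6] F [-0.4  0.6 -0. ] w 0.2 g 0.0 j6 0.15
t 11.5 pos [560. 110. 230.] F [-0.3  0.8  0.2] w 85.0 g 0.0 j6 1.69
```

View pics/w1.png

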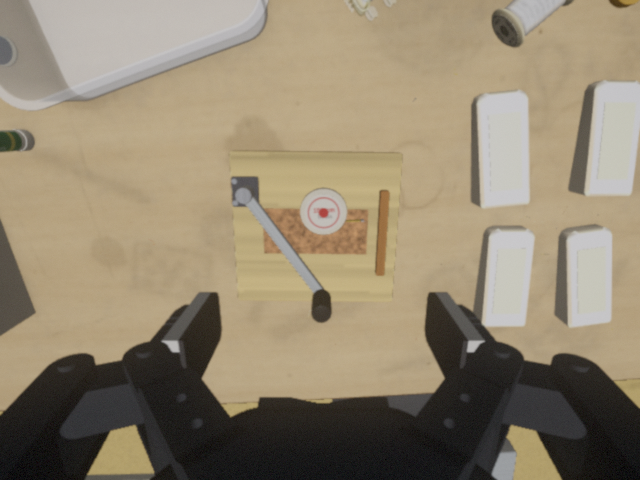

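Run:
```python
from h import *
v=np.load("w1.npy"); s=dict(tool_pos=v[:3],tool_rot=v[3:])
print(px2w("wrist",[(321,297),],75,s),px2w("wrist",[(243,195)],38,s)); c=px2w("wrist",[(230,152),(402,153),(393,301),(237,300)],15,s); print(c,c.mean(0))
im=r.camera("top"); 
cv2.imwrite("pics/top1.png",np.vstack([cv2.resize(im[150:350,120:320],(580,580)) ])[:,:,::-1])
```

```text
[[465.94286387 116.39016398  75.        ]] [[570.48122619 192.1989558   38.        ]]
[[614.37625641 205.96051303  15.        ]
 [601.7962835   20.04637427  15.        ]
 [424.75214187  30.65800265  15.        ]
 [437.97594869 221.47549702  15.        ]] [519.72515762 119.53509674  15.        ]
```

View pics/top1.png

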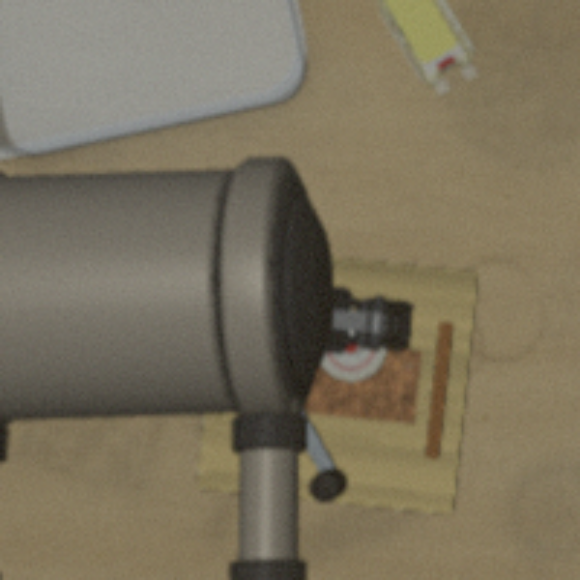

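Run:
```python
from h import *
p,o=arc(0.04,140); r.move_ptp(p,o); st()
p,o=arc(.04,45); print(r.movel(p,o,feed=120,force_limit=15)); st()
im=r.camera("wrist"); cv2.imwrite("pics/w2.png",im[:,:,::-1])
r.move_gripper(15); st()
```

```text
t 14.8 pos [451.9 111.4 140.1] F [ 0.2 -0.2 -0.1] w 84.7 g 0.0 j6 -2.09
False
t 15.7 pos [452.3 111.5  45.5] F [-0.4  0.4 -0.1] w 85.0 g 0.0 j6 -2.09
t 16.4 pos [451.8 111.4  45. ] F [-1.2 -0.3  0.8] w 15.1 g 0.0 j6 -2.09
```

View pics/w2.png

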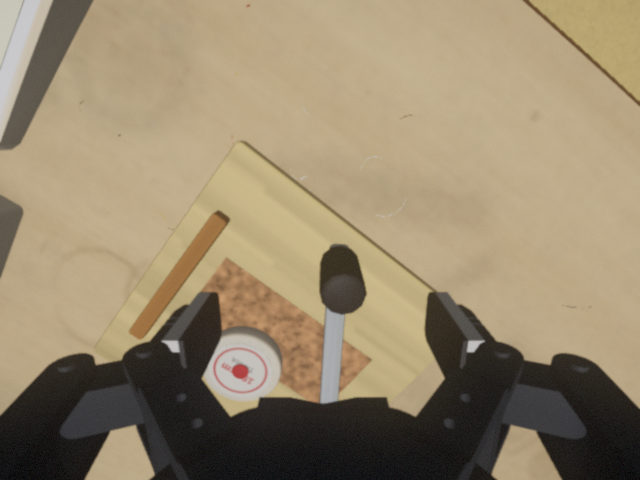

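Run:
```python
from h import *
s=st(); im=r.camera("wrist"); cv2.imwrite("pics/w3.png",im[:,:,::-1])
print(px2w("wrist",[(343,292)],75,s),px2w("wrist",[(342,252)],33,s), "fence end", px2w("wrist",[(222,215)],27,s), "board corner",px2w("wrist",[(240,141)],15,s))
v=np.load("w1.npy"); s1=dict(tool_pos=v[:3],tool_rot=v[3:])
f=lambda p:(np.array(p)/2.6+[180,215])-.5+.5/2.6
rays=[ray("wrist",[(343,292)],s),ray("wrist",[(321,295)],s1),ray("top",f([(139,264)])),ray("scene",[(311,270)])]
A=np.zeros((3,3));b=np.zeros(3)
for o,d in rays:
    d=d[0]/np.linalg.norm(d); P=np.eye(3)-np.outer(d,d); A+=P;b+=P@o
x=np.linalg.solve(A,b); print(x)
for o,d in rays:
    d=d[0]/np.linalg.norm(d); print(((np.eye(3)-np.outer(d,d))@(x-o)).round(1))
c=r.calibration("wrist"); T=c["T_tool_cam"]
for p in ([0,0,0],[11,42,-13],[-11,42,-13]):
    q_=T[:3,:3].T@(np.array(p)-T[:3,3]); print(p,cv2.projectPoints(q_.reshape(1,3),np.zeros(3),np.zeros(3),c["mtx"],c["distortion"])[0].ravel())
```

```text
t 16.4 pos [451.8 111.4  45. ] F [-1.2 -0.3  0.8] w 15.1 g 0.0 j6 -2.09
[[443.68287607 116.85306175  75.        ]] [[439.28348962 115.86221486  33.        ]] fence end [[460.81477546  49.1300047   27.        ]] board corner [[422.25942746  34.89626443  15.        ]]
[453.6006788  116.32436625  65.1692442 ]
[ 6.  -4.   0.9]
[-10.1  -1.6   4.9]
[ 3.5  0.  -0.3]
[ 0.6  5.6 -5.5]
[0, 0, 0] [322.83371205 273.37785845]
[11, 42, -13] [408.76969298 262.89894866]
[-11, 42, -13] [405.66847016 303.49517422]
```

View pics/w3.png

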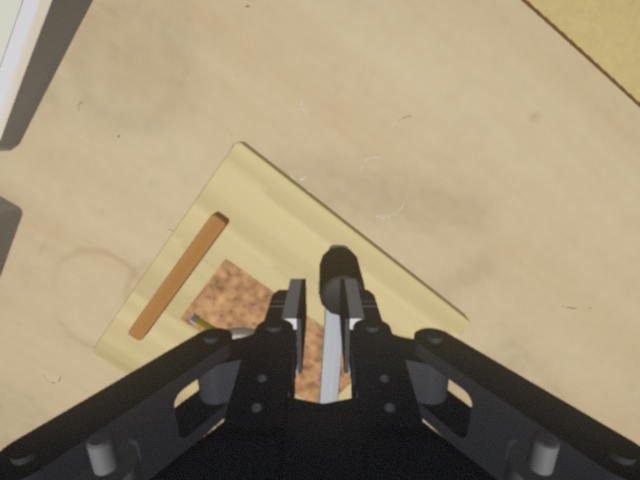

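Run:
```python
from h import *
p,o=arc(.04,100); r.movel(p,o,feed=200)
r.move_gripper(0)
r.move_ptp([400,290,80],q(1.5)); st()
print(r.movel([400,290,3],feed=150,force_limit=5)); st()
try:
    print(r.movel([400,290,-45],feed=40,force_limit=5)); st()
except Exception as e: print(e)
r.movel([400,290,80],feed=200)
```

```text
t 19.4 pos [400.1 289.9  80. ] F [ 0.4 -1.  -0.4] w -0.2 g 0.0 j6 0.54
False
t 20.1 pos [400.5 290.2   3.5] F [0.2 0.6 0.4] w -0.2 g 0.0 j6 0.54
True
t 20.9 pos [399.8 289.9 -31.6] F [-1.2 -1.2  8.7] w -0.3 g 4.6 j6 0.54
```

```bash
cat >> h.py <<'E'
BC=np.array([521.,120.]); BY=-0.066; H=31.
def tcp(p,o): return np.array(p,float)+H*R.from_quat(o).as_matrix()[:,2]
def ptp(p,o): r.move_ptp(tcp(p,o),o)
def lin(p,o,feed=150,fl=None): return r.movel(tcp(p,o),o,feed=feed,force_limit=fl)
E
python3 - <<'E'
from h import *
ptp(*arc(-.32,120))
print(lin(*arc(-.32,46),120,15))
for j in np.linspace(-.2,1.93,11):
    if lin(*arc(j,46),130,15): print("stop",j); break
st()
lin(*arc(j-.15,46)); lin(*arc(j-.15,120),250)
o=q(BY); ptp([575,105,180],o); r.move_gripper(85)
s=st(); im=r.camera("wrist"); cv2.imwrite("pics/w4.png",im[:,:,::-1]); np.save("w1.npy",np.r_[s["tool_pos"],s["tool_rot"]])
E
```

```text
False
t 29.1 pos [530.4 331.6  14.6] F [-0.4 -0.4 -0.1] w 0.1 g 0.0 j6 0.16
t 32.1 pos [575. 105. 149.] F [-0.2  0.2 -0.3] w 85.1 g 0.0 j6 1.69
```

View pics/w4.png

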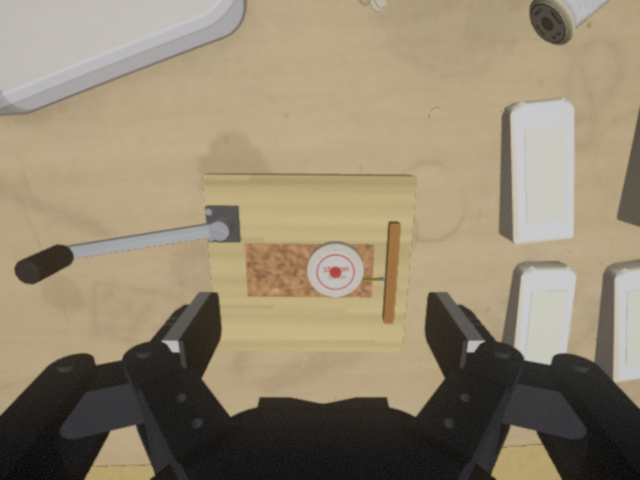

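Run:
```python
from h import *
v=np.load("w1.npy"); s1=dict(tool_pos=v[:3],tool_rot=v[3:])
P=lambda px,z:px2w("wrist",px,z,s1)[:,:2]
c=P([(203,175),(416,178),(403,352),(214,349)],15); p=P([(246,245),(373,244),(371,297),(249,298)],15)
print("board",c.mean(0).round(1),"pad",p.mean(0).round(1))
for a in (c,p):
    ex=a[0]+a[1]-a[2]-a[3]; ey=a[0]+a[3]-a[1]-a[2]; print(np.linalg.norm(ex)/2,np.linalg.norm(ey)/2,np.arctan2(ex[1],ex[0]),np.arctan2(-ey[0],ey[1]))
t=P([(335,270)],30)[0]; e=P([(383,279)],22)[0]; d=e-t; ty=np.arctan2(d[1],d[0]); print("tape",t,e,ty)
g=ty+np.pi  # tool y (angle g'-pi/2) along tape x; tape x dir = ty+pi/2
yaw=ty+np.pi
yaw=(yaw+np.pi/2)%np.pi-np.pi/2+0  # placeholder wrap
# tool y angle = yaw-pi/2 must equal ty+pi/2 mod pi -> yaw = ty mod pi
yaw=ty%np.pi; print("yaw",yaw)
o=q(yaw)
ptp([*t,110],o); print(lin([*t,14.5],o,120,10)); r.move_gripper(45); st()
lin([*t,110],o,200); s=st()
ptp([385,330,80],q(2.0)); lin([385,330,1],q(2.0),100,8); st(); r.move_gripper(75); lin([385,330,100],q(2.0),250)
st()
im=r.camera("wrist"); cv2.imwrite("pics/w5.png",im[:,:,::-1])
```

```text
board [520.  120.4] pad [518.6 119.9]
176.34591623630038 189.41049505661994 -0.0819318425130558 -0.0821589957908884
53.9601561852589 117.5847680336774 -0.0674200802488502 -0.05722830743988699
tape [524.93418488  96.14868071] [509.64449402  52.02052891] -1.9043352692878988
yaw 1.2372573843018944
False
t 34.8 pos [525.4  96.2 -15.3] F [-1.4  0.   7.6] w 49.5 g 61.0 j6 0.37
t 35.4 pos [524.4  96.1  78.3] F [ 0.2 -1.3 -0.9] w 49.7 g 62.1 j6 0.37
t 37.2 pos [384.6 328.9 -30.2] F [-0.1 -1.1  6.9] w 49.5 g 62.6 j6 0.13
t 38.2 pos [385.  330.   69.4] F [ 0.4  0.4 -0.3] w 75.2 g 0.0 j6 0.13
```

View pics/w5.png

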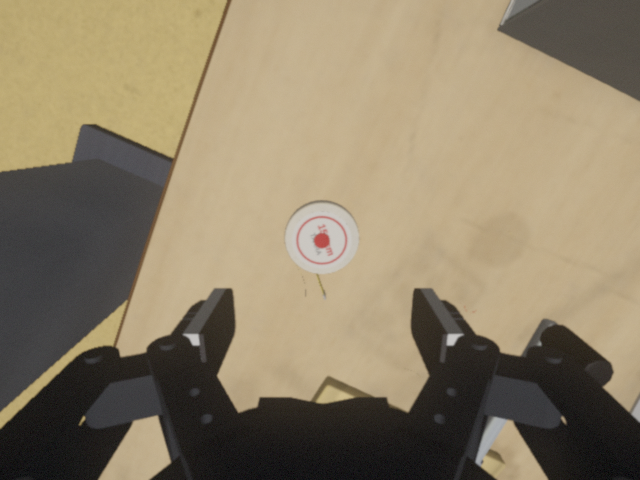

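```bash
cat >> h.py <<'E'
BC=np.array([520.,120.2]); DZ=4.
ING=dict(A=(454,-322,9.0),B=(602,-329,10.2),C=(445,-203,5.3),D=(605,-205,-1.8),E=(451,-103,-3.),F=(601,-86,3.1))
YAWS=[np.pi/2,0,np.pi/2]
def target(i):
    R0=R.from_euler('z',BY+YAWS[i//2]); p=np.array([*BC,15+53.8*(i//2)])
    if i%2==0: return p,R0,0
    return p+[0,0,27],R0*R.from_euler('y',.116)*R.from_euler('z',np.pi),1
RX=R.from_euler('x',np.pi)
def pick(n,i):
    x,y,a=ING[n]; k=target(i)[2]; o=q(np.deg2rad(a)+k*np.pi); hz=max(60,53.8*((i+1)//2)+75)
    r.move_gripper(85) if r.read_state()["width"]<80 else 0
    ptp([x,y,75],o); c=lin([x,y,DZ],o,120,12); r.move_gripper(40); s=st()
    if s["width"]<48: return False
    lin([x,y,hz],o,220); st(); return True
def place(i):
    p,Rt,k=target(i); o=(Rt*R.from_euler('z',k*np.pi)*RX).as_quat(); t=p+Rt.apply([0,0,DZ])
    up=np.array([0,0,1.]); hz=53.8*((i+1)//2)+75
    ptp([*t[:2],hz],o); s=st()
    lin(t+15*up,o,150); c=lin(t-3*up,o,25,5); s=st()
    print("contact",c,"above nominal",(s["tool_pos"]-tcp(t,o))[2].round(1))
    r.move_gripper(68); lin(t+[0,0,60],o,150); st()
E
python3 - <<'E'
from h import *
v=np.load("w1.npy"); s1=dict(tool_pos=v[:3],tool_rot=v[3:])
a=px2w("wrist",[(514,242),(573,238)],34,s1)[:,:2];b=px2w("wrist",[(512,108),(572,105)],20,s1)[:,:2]
print(a.round(),b.round(),((a+b).mean(0)/2).round(1))
if pick("F",0): place(0)
E
```

```text
[[ 543.  -58.]
 [ 543. -111.]] [[ 655.  -55.]
 [ 654. -105.]] [598.8 -82.1]
t 41.3 pos [601.8 -86.2 -25.8] F [-1.7  0.8  6.7] w 52.5 g 65.2 j6 1.25
t 41.8 pos [600.5 -85.9  43.4] F [-0.9 -0.8 -3.8] w 52.4 g 69.9 j6 1.25
t 42.8 pos [519.8 119.7  43.1] F [ 0.7 -0.4 -1.7] w 52.4 g 70.1 j6 0.15
t 43.8 pos [520.  120.2 -10.8] F [-0.6 -0.1  5.6] w 52.6 g 71.0 j6 0.15
contact True above nominal 1.2
t 44.7 pos [519.7 120.2  47.6] F [ 0.  -0.3 -0.4] w 67.9 g 0.0 j6 0.15
```

```bash
sed -i 's/DZ=4\./DZ=7./' h.py
python3 - <<'E'
from h import *
if pick("D",1): place(1)
o=q(BY); ptp([590,105,190],o); s=st()
im=r.camera("wrist"); cv2.imwrite("pics/w6.png",im[:,:,::-1]); np.save("w6.npy",np.r_[s["tool_pos"],s["tool_rot"]])
E
```

```text
t 48.0 pos [ 605.8 -205.3  -22.6] F [0.  1.4 4.8] w 52.7 g 64.8 j6 -1.99
t 48.7 pos [ 604.  -204.5   96.3] F [ 0.3 -0.8 -2.5] w 52.5 g 63.9 j6 -1.99
t 50.6 pos [519.9 117.1  97.7] F [ 0.8  0.1 -2.2] w 52.4 g 63.8 j6 0.28
t 51.8 pos [519.8 117.5  19.4] F [-0.6  0.9  6.4] w 52.1 g 64.8 j6 0.31
contact True above nominal 1.3
t 52.6 pos [519.5 117.4  77.8] F [ 0.3 -0.1 -0.4] w 67.8 g 0.0 j6 0.29
t 53.9 pos [589.4 105.  158. ] F [ 0.6 -0.1 -1. ] w 67.8 g 0.0 j6 1.68
```

View pics/w6.png

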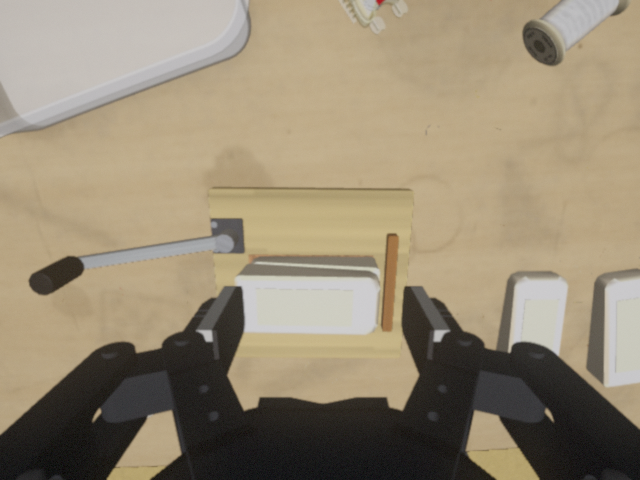

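Run:
```python
from h import *
v=np.load("w6.npy"); s1=dict(tool_pos=v[:3],tool_rot=v[3:])
a=px2w("wrist",[(240,279),(379,276),(377,333),(242,332)],68.8,s1)[:,:2]; print(a.round(),a.mean(0).round(1))
b=px2w("wrist",[(209,187),(413,190),(401,357)],15,s1)[:,:2]; print(((b[0]+b[2])/2).round(1))
if pick("E",2): place(2)
if pick("B",3): place(3)
o=q(BY); ptp([600,105,240],o); s=st()
im=r.camera("wrist"); cv2.imwrite("pics/w7.png",im[:,:,::-1]); np.save("w7.npy",np.r_[s["tool_pos"],s["tool_rot"]])
```

```text
[[549. 174.]
 [544.  61.]
 [491.  64.]
 [500. 179.]] [520.8 119.4]
[521.4 118.4]
t 56.4 pos [ 451.6 -103.2  -23. ] F [-1.9  0.3  6.8] w 52.6 g 63.5 j6 1.23
t 57.1 pos [ 450.3 -102.7   97.1] F [-1.  -0.5 -2.7] w 52.7 g 63.0 j6 1.23
t 58.0 pos [519.4 119.2  96.9] F [ 0.2 -0.  -0.6] w 52.5 g 63.0 j6 1.72
t 59.0 pos [520.  120.3  45.8] F [-1.9  0.4  4.4] w 52.2 g 63.8 j6 1.72
contact True above nominal 1.0
t 59.9 pos [519.6 120.2 104.3] F [ 0.4  0.2 -0.5] w 68.4 g 0.0 j6 1.72
t 64.7 pos [ 602.8 -329.5  -22.5] F [-0.2 -0.1  6.2] w 52.4 g 65.2 j6 -2.36
t 65.6 pos [ 601.1 -328.4  149.7] F [-1.  -0.4 -2.2] w 52.7 g 64.4 j6 -2.36
t 69.0 pos [517.3 120.2 151.8] F [ 0.1  0.2 -2.2] w 52.6 g 64.3 j6 1.71
t 70.2 pos [517.2 120.4  73.3] F [0.  0.5 4.2] w 52.6 g 65.1 j6 1.7
contact True above nominal 1.3
t 71.0 pos [516.9 120.3 131.5] F [-0.5 -0.  -0.5] w 67.7 g 0.0 j6 1.7
t 71.5 pos [599.4 104.9 207.6] F [ 0.3 -0.  -0.3] w 67.9 g 0.0 j6 1.68
```

View pics/w7.png

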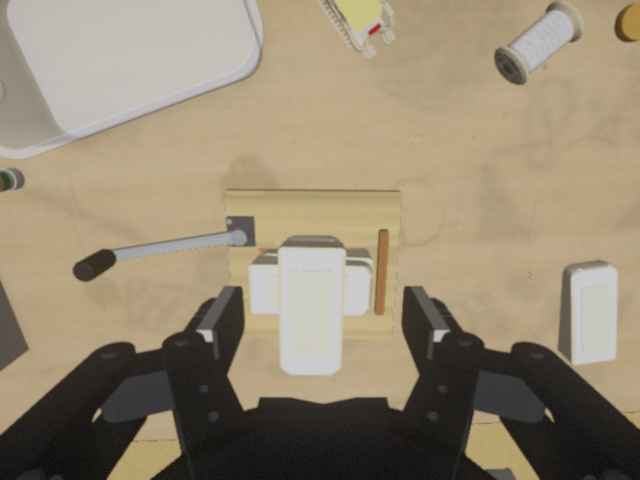

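Run:
```python
from h import *
v=np.load("w7.npy"); s1=dict(tool_pos=v[:3],tool_rot=v[3:])
a=px2w("wrist",[(279,250),(343,248),(341,374),(281,374)],122.6,s1)[:,:2]; print(a.round(),a.mean(0).round(1))
if pick("C",4): place(4)
if pick("A",5): place(5)
o=q(BY); ptp([610,105,270],o); s=st()
im=r.camera("wrist"); im2=r.camera("scene"); cv2.imwrite("pics/w8.png",np.hstack([cv2.resize(im,(400,300)),cv2.resize(im2[150:390,120:440],(400,300))])[:,:,::-1]); np.save("w8.npy",np.r_[s["tool_pos"],s["tool_rot"]])
```

```text
[[583. 139.]
 [581.  89.]
 [465.  97.]
 [468. 149.]] [524.2 118.5]
t 74.4 pos [ 445.5 -203.3  -22.9] F [-0.3  0.9  6.2] w 52.3 g 63.5 j6 0.89
t 75.4 pos [ 444.2 -202.5  150.5] F [-0.   0.1 -1.8] w 52.7 g 63.0 j6 0.89
t 76.7 pos [520.  119.2 151.2] F [ 0.5  0.4 -0.2] w 52.2 g 63.0 j6 0.15
t 77.6 pos [520.2 120.3  99.6] F [-0.1 -0.3  4.4] w 52.8 g 63.7 j6 0.15
contact True above nominal 1.0
t 78.5 pos [519.6 120.2 158. ] F [-0.7  0.2  0.3] w 67.9 g 0.0 j6 0.15
t 82.2 pos [ 454.6 -322.4  -22.7] F [-0.2  0.7  5.8] w 52.9 g 62.9 j6 -2.48
t 83.3 pos [ 453.4 -321.4  204. ] F [-0.6 -0.5 -1.7] w 52.5 g 62.8 j6 -2.48
t 85.7 pos [519.9 117.  205.5] F [-1.   0.4 -3.2] w 52.7 g 62.6 j6 0.25
t 86.8 pos [519.8 117.5 126.8] F [-0.3  0.6  4.7] w 52.8 g 63.5 j6 0.27
contact True above nominal 1.1
t 87.7 pos [519.5 117.4 185.2] F [-0.6  0.5 -0.2] w 68.0 g 0.0 j6 0.25
t 89.0 pos [609.6 105.  238.2] F [-0.5 -0.7 -0.2] w 67.9 g 0.0 j6 1.68
```

View pics/w8.png

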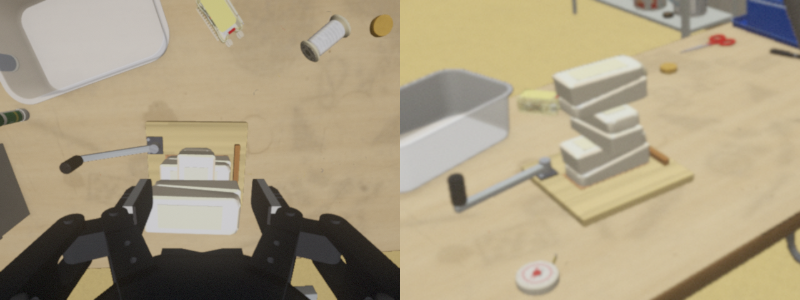

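Run:
```python
from h import *
r.move_gripper(0)
p,o=arc(2.46,230); ptp(p,o); lin(*arc(2.46,46),200,12); st()
for j in np.linspace(2.36,.88,9):
    if lin(*arc(j,46),120,12): print("stop",j); break
st()
lin(*arc(j+.2,46)); lin(*arc(j+.2,240),250)
o=q(BY); ptp([600,130,300],o); s=st()
im=r.camera("wrist"); im2=r.camera("scene"); cv2.imwrite("pics/w9.png",np.hstack([cv2.resize(im[120:420,130:530],(400,300)),cv2.resize(im2[150:390,120:440],(400,300))])[:,:,::-1]); cv2.imwrite("pics/w9full.png",im[:,:,::-1]);np.save("w9.npy",np.r_[s["tool_pos"],s["tool_rot"]])
```

```text
t 91.8 pos [607.7 333.5  16.7] F [ 0.1 -0.  -0.4] w -0.2 g 0.0 j6 0.65
t 95.0 pos [430.3 229.1  15.2] F [0.3 0.6 0.8] w 0.3 g 0.0 j6 -0.99
t 98.4 pos [599.8 130.2 268.7] F [ 0.7  0.3 -1.2] w 0.4 g 0.0 j6 1.72
```

View pics/w9.png

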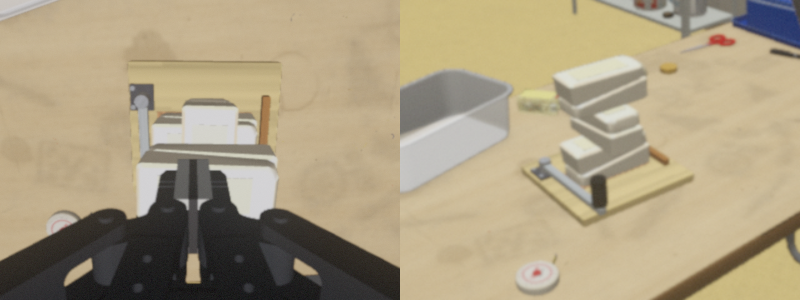

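Run:
```python
from h import *
ptp([560,-60,280],q(0.2)); s=st()
im=r.camera("scene"); f=lambda p:[120+(p[0]-400)*.8,150+p[1]*.8]
a=px2w("scene",[f((545,163)),f((598,206))],34)[:,:2]; d=a[1]-a[0]; print(a.round(),"j",0.7+BY-(np.arctan2(d[1],d[0])%(2*np.pi)-np.pi))
t=r.camera("top"); cv2.imwrite("pics/top2.png",cv2.resize(t[200:380,130:370],(800,600),interpolation=cv2.INTER_CUBIC)[:,:,::-1])
```

```text
t 99.3 pos [560.3 -59.3 249.3] F [0.2 0.6 0.1] w -0.0 g 0.0 j6 1.13
[[568. 194.]
 [425. 205.]] j 0.7108831247613159
```

View pics/top2.png

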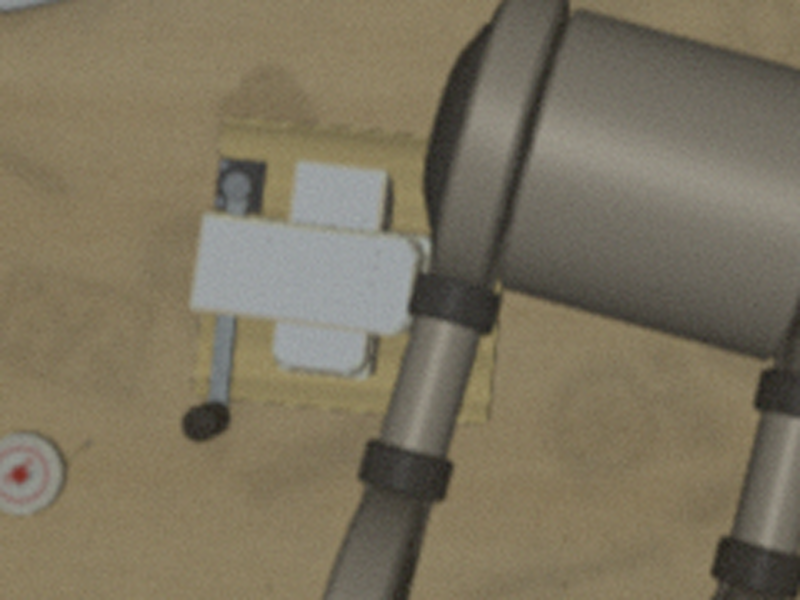

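```bash
python3 -c "
from rig import r
print(r.finish_job())"
```

```text
the job is handed in; nothing more can be done
None
```

I handed the job in at about 99 s of robot time: all six ingots are stacked on the pad in crosswise pairs, the keeper is shut at about 0.71 rad and the tape measure lies flat on the table; no verdict came back, and I saw all this in the last camera pictures.

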